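# Raise the hold-down arm and seat the whetstone

### The job

Make the honing stand ready: with the fingertips, push its counterweighted hold-down arm up by the red knob, past its balance point, so that it stays raised by itself against its stop and you can let go. Then push the grey whetstone along the stand's bed until its far end is fully home against the brass end stop. Only push: do not lift the stone off its bed, and leave the other things on the table alone.

Things in the scene. Friction and masses are not known exactly. Their poses are not given: they have to be found in the camera images.
- stand: Honing stand, fixed: wooden base 360x96x12 mm with two brass rails and a brass end stop. Origin on the table top; x runs along the bed, away from the robot, to the end stop; z up. Base x -200..160 mm, bed surface z 12. Rails 14 high, 57 apart, x -100..40. Two grey hinge cheeks, 112 high, at x 71..105, y within 37. Stands at another place and yaw each time.
- hinge (a point): Hinge line of the hold-down arm, in the middle of the stand 90 mm along its x, 100 mm above the table. The line is parallel to the stand's y.
- hold_arm (a joint): Angle of the steel hold-down arm, rad. 0: down, its 14 mm rod rises from the hinge towards the robot at 42 degrees; its rubber foot hangs 8 mm above the bed at stand x 22 mm, in the stone's way. Grows as the knob goes up and away. Balance point about 0.45 (+-0.05): below it it falls back to 0, above it on to its stop at 1.08. Takes 1 to 3 N at the knob. Raised, the foot is 122 mm up at stand x -12.
- knob (a point): Centre of the red ball knob (32 mm diameter) at the end of the hold-down arm, 170 mm from the hinge line: at angle 0 it is at stand x -36, 214 mm above the table; highest 270 mm. It moves in a vertical arc about the hinge. The space on its robot side and below it is free.
- stop_face (a point): Middle of the near face of the brass end stop, at stand x 40 mm, 23 mm above the table; the stop is 12 mm thick, 20 mm high above the bed.
- stone: Grey whetstone on the stand's bed (not the one at the back of the table), 152x51x22 mm, about 0.4 kg. Origin in the middle of its underside; its own y axis runs along its length, x across, z up.
- stone_mid (a point): Centre of the whetstone, half-way up (11 mm above the bed). Its ends are 76 mm before and beyond along the stand's x; fully home it is at stand x -36 mm. At the start it lies 40 to 85 mm short of that between the rails, its near end sticking out of them and free to push.
- tape_roll: Bystander, to be left alone: roll of masking tape lying flat, 100 mm wide, 25 high, at the right edge. Origin in the middle of its underside.
- sand_block: Bystander, to be left alone: cork sanding block, 41x71x25 mm, at the right. Origin in the middle of its underside.
- loupe: Bystander, to be left alone: black eye loupe standing on its rim, 38 mm wide, 30 high, at the right. Origin in the middle of its underside.
- hammer: Bystander, to be left alone: small hammer lying flat, 50x170x25 mm, at the right. Origin in the middle of its underside.
- seal_red: Bystander, to be left alone: upright red stone block, 22x22x42 mm, at the left front. Origin in the middle of its underside.
- seal_green: Bystander, to be left alone: upright green stone with a round head, 18x18x59 mm, at the left front. Origin in the middle of its underside.
- wax_tin: Bystander, to be left alone: round tin with a dark green lid, 72 mm wide, 35 high, at the left front. Origin in the middle of its underside.
Mind the look-alikes: they are no part of the job. Leave any pink look-alike of the stone alone.

How it is judged:
By the outcome, as a careful person would: the job done as asked, in the order asked, and still so for the second after the job is handed in, with the robot touching nothing.
It also fails if it takes over 51 s, if anything falls off the work surface, if the arm or the gripper's body presses on something with over 40 N, if the wrist force passes 120 N, or if a joint passes its speed limit or range.

### The arm

A 6-joint arm with a two-finger parallel gripper is mounted at the origin on a cart in front of the work surface, level with it; the furniture and walls round the work are solid. World frame = base frame: x ahead of the robot, y to its left, z up, the work surface at z = 0. Lengths are in mm, angles in rad, forces in N, time in s.
With the tool pointing down it reaches from about 250 to 800 mm from the base axis. Payload 8.5 kg.
Tool frame: the origin (TCP) lies between the finger pads; the fingertips stand 25 mm ahead of it and the grasp point (between the pads) lies 6 mm ahead of it; z points along the fingers, y is the direction in which the jaws open and shut (so a half turn about z gives the same grasp; the last joint's range is limited). The gripper opens to 85 mm and grips with 20 to 120 N. Pads are 22 mm wide; open, the fingers measure 114 mm over their backs; the gripper's body (76 mm by 85 mm) begins 54 mm behind the grasp point. The pads swing forward as they close: fully open they stand 13 mm farther back than shut.
Start: joints at [-1.128, 0.238, -0.013, 1.319, 0, 1.571], TCP at [224.928, -474.33, 256.276] pointing down, gripper open.
Joint ranges: [-2.66, 2.66], [-1.03, 1.9], [-1.14, 1.46], [-1.82, 2.27], [-1.45, 1.34], [-3.14, 3.14]. Speed limits (rad/s): [2.22, 2.22, 2.79, 3.14, 3.14, 3.14].

### API

Orientations are given as a 3x3 rotation matrix whose columns are the frame's x, y, z axes.
In Python, from plant import r gives the robot as it stands.
- The arm moves only by the tool apply_moves, never from a script. Its argument "increments" is a list of rows, each an object with "grip": the opening, from -1 (shut) to 1 (fully open); "linear": the shift along the tool's x, y, z in mm, a list of three; "angular": the turn, a rotation vector about the tool's x, y, z in rad, a list of three. In form: [{"grip": grip, "linear": [dx, dy, dz], "angular": [wx, wy, wz]}, ...]. A call has 1 to 8 rows; each row shifts and turns the commanded pose from where the row before left it, along the tool's axes as they then stand; what a row does not reach is not made up. A row lasts 1/12 s, in which the tool goes at most 41.7 mm and 7.16 degrees, less where a joint would pass 70% of its speed; a pose out of reach is approached as far as the arm can. A call is refused whole if a number of a shift passes 41.7 or a number of a turn 0.125, either way. A call with a gripper value outside its range is refused whole. The fingers move at their own pace and stop on an object; "force" is the grip in N (left out, the last holds). Time passes only in rows, so rows that do not move let the fingers close. It gives the time, the measured TCP pose, the force and the opening at its end, in the units of the state.
- r.get_state(): the state, without advancing time (a new reading comes with each control period).
- r.snapshot(name): name is "scene" or "top"; returns a dict with "color" (480x640x3 uint8, blue, green, red), "z_map" (480x640 float32, mm along the optical axis (not along the pixel's ray), 0 where there is no reading), "K" (3x3 intrinsics, pixels), "xyz" and "attitude" of the camera in the world. Camera axes: x right, y up, looking along -z (the intrinsics and any distortion apply to the point x, -y, -z); pixel columns grow to the right and rows downward; lengths in mm; the calibration is good to about 2 mm. A picture is of the moment at which its call begins.
- r.close_job(): hands the job in, once; it reports no verdict.
The state is a dict: "time": time; "joint_pos": joint angles; "dq": joint speeds; "joint_torque": joint torques, N m; "position": TCP position; "tool_rot": TCP orientation; "wrist_force": force on the tool from outside, world axes, zero at the start; "ft_torque": the same for the moment, N m; "gripper_width": opening from 0.0 (shut) to 1.0 (fully open).
Only numpy, scipy, OpenCV 4.12 (cv2) and the standard library are available. Lean on these libraries where they do the work, as an engineer would, in place of code of your own. Each camera call takes 0.05 s, during which the arm holds its last target. There are 200 camera calls.

## Working session

There is one attempt and no reset: what is moved stays moved. The work goes in short steps, Python scripts to look and compute and a tool call to move; the robot and the scene stay as the last step left them, time stands still between calls to the robot, and variables do not carry over. Pictures are saved under pics/ and viewed, about 8 in all and at most 12, crops included, and the job is handed in when it is done.

Besides the shell and the picture viewer there is one more tool, called after "Emit:" by a JSON object that holds its "name" and its "arguments", one argument or row to a line. apply_moves: Moves the arm, as the interface text tells. Its arguments: {"type":"object","properties":{"increments":{"type":"array"},"force":{"type":"number"}},"required":["increments"]}

```bash
mkdir -p pics; ls; cat > h.py <<'E'
import numpy as np, cv2, pickle
from plant import r
def snap(n):
    s=r.snapshot(n); return s
def cloud(s):
    z=s["z_map"]; K=np.array(s["K"]); v,u=np.mgrid[:480,:640]
    p=np.stack([(u-K[0,2])/K[0,0]*z,-(v-K[1,2])/K[1,1]*z,-z],-1)
    w=p@np.array(s["attitude"]).T+np.array(s["xyz"]); w[z==0]=np.nan
    return w
E
python3 - <<'E'
from h import *
for n in ("scene","top"):
    s=snap(n); print(n,{k:s[k] for k in s if k not in("color","z_map")})
    cv2.imwrite(f"pics/{n}0.png",s["color"]); pickle.dump(s,open(f"{n}0.pkl","wb"))
st=r.get_state();print(st)
E
```

```text
pics
scene {'K': array([[499.74143299,   0.        , 322.89010715],
       [  0.        , 499.74143299, 237.7609738 ],
       [  0.        ,   0.        ,   1.        ]]), 'xyz': array([ 67.52777373, 635.02135781, 800.87852167]), 'attitude': array([[-0.80897126,  0.35523643, -0.46837226],
       [-0.58773025, -0.50472245,  0.63231986],
       [-0.01177494,  0.78680514,  0.61708915]])}
top {'K': array([[473.1968696 ,   0.        , 319.87784093],
       [  0.        , 473.1968696 , 233.92747129],
       [  0.        ,   0.        ,   1.        ]]), 'xyz': array([ 479.36777984,  -43.89355755, 1087.8155978 ]), 'attitude': array([[ 0.00637658,  0.99669943, -0.08092945],
       [-0.99994738,  0.00700584,  0.0074939 ],
       [ 0.00803614,  0.08087741,  0.99669166]])}
{'time': 0.1, 'joint_pos': array([-1.12803116e+00,  2.38729455e-01, -1.41587803e-02,  1.31919632e+00,
       -6.26345055e-06,  1.57082094e+00]), 'dq': array([-1.90963762e-04, -1.61312623e-03,  3.44714919e-04, -2.90472377e-03,
        2.05386234e-03, -6.15182760e-05]), 'joint_torque': array([ 2.86910772e-04, -5.39721859e+01,  3.46996701e+01,  1.34645155e-02,
       -9.48885855e-06, -1.52382188e-05]), 'position': array([ 224.78602139, -474.07324749,  255.74169106]), 'tool_rot': array([[ 9.03580953e-01,  4.28417030e-01, -5.57587953e-04],
       [ 4.28417392e-01, -9.03580206e-01,  1.16132239e-03],
       [-6.29514887e-06, -1.28822917e-03, -9.99999170e-01]]), 'wrist_force': array([0.185262  , 0.53159993, 0.09660599]), 'ft_torque': array([-0.04358721,  0.04817756,  0.0016019 ]), 'gripper_width': 1.001174131560142}
```

View pics/top0.png

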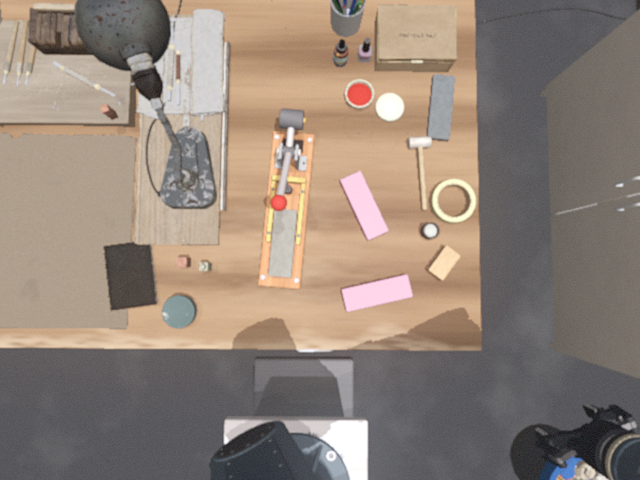

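View pics/scene0.png

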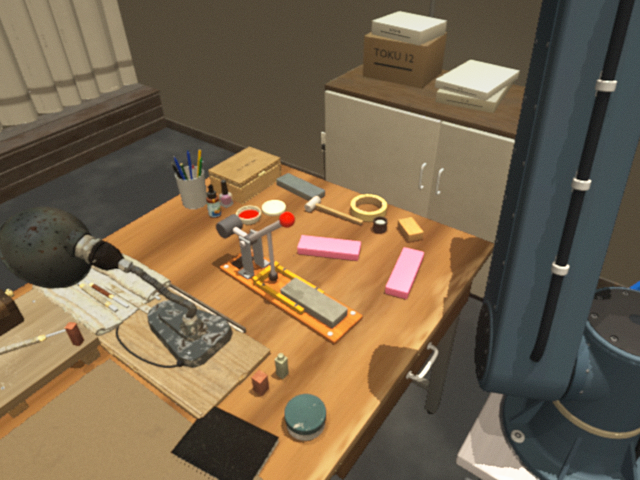

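Top view: the stand runs from (278,287) to (295,133), with the red knob at (279,203). Stone candidates are the grey one on the bed (283,245), the grey one at the back (440,107), and pinks at (364,205) and (377,292). The one on the bed between the rails fits the description. Next I'll measure it and check a crop.

```bash
cat > meas.py <<'E'
from h import *
def fit(s,verbose=1):
    w=cloud(s); c=s["color"]; hsv=cv2.cvtColor(c,cv2.COLOR_BGR2HSV).astype(int)
    H,S,V=hsv[...,0],hsv[...,1],hsv[...,2]
    reg=(w[...,0]>250)&(w[...,0]<800)&(w[...,1]>-120)&(w[...,1]<150)
    # base: height about 12
    m=(reg&(w[...,2]>7)&(w[...,2]<18)&(S>120)).astype(np.uint8)
    n,l,st,_=cv2.connectedComponentsWithStats(m); 
    pts=w[m>0][:,:2]
    return w,H,S,V,reg,m,pts
E
python3 - <<'E'
from meas import *
s=pickle.load(open("top0.pkl","rb"))
w,H,S,V,reg,m,pts=fit(s)
tbl=w[300:320,430:460].reshape(-1,3); print("table z",np.nanmean(tbl[:,2]),np.nanstd(tbl[:,2]))
R=cv2.minAreaRect(pts.astype(np.float32)); print("base rect",R,len(pts),w[m>0][:,2].mean())
k=reg&((H<6)|(H>174))&(S>180)&(w[...,2]>150); print("knob",k.sum(),w[k].mean(0),w[k].max(0),w[k].min(0))
g=reg&(S<90)&(w[...,2]>26)&(w[...,2]<44)
n,l,stt,_=cv2.connectedComponentsWithStats(g.astype(np.uint8)); i=1+stt[1:,4].argmax()
p=w[l==i]; print("stone",stt[i],cv2.minAreaRect(p[:,:2].astype(np.float32)),p[:,2].mean())
for v,u in [(285,262),(286,298),(135,273),(136,311)]: print(u,v,w[v,u])
a=s["color"][110:300,210:360]
b=pickle.load(open("scene0.pkl","rb"))["color"][190:350,200:380]
A=cv2.resize(a,None,fx=3,fy=3,interpolation=2)[:570]; B=cv2.resize(b,None,fx=1.9,fy=1.9,interpolation=2)
B=cv2.copyMakeBorder(B,0,A.shape[0]-B.shape[0],0,0,0)
cv2.imwrite("pics/crop0.png",np.hstack([A,B]))
E
```

```text
table z -0.0467900055508478 1.9831359168852116
base rect ((709.793212890625, 23.295284271240234), (59.222007751464844, 183.25799560546875), 76.72833251953125) 64 12.047195026090549<stdin>:6: RuntimeWarning: Mean of empty slice.
  ret = um.true_divide(
Traceback (most recent call last):
ValueError: zero-size array to reduction operation maximum which has no identity
```

```bash
python3 - <<'E'
from meas import *
s=pickle.load(open("top0.pkl","rb"))
w=cloud(s);hsv=cv2.cvtColor(s["color"],cv2.COLOR_BGR2HSV)
for u,v in [(262,283),(298,286),(275,135),(311,136),(279,203),(283,245),(440,107),(284,283),(330,180),(270,260)]: print(u,v,w[v,u].round(1),hsv[v,u],s["color"][v,u])
a=s["color"][110:300,210:360]
b=pickle.load(open("scene0.pkl","rb"))["color"][190:350,200:380]
A=cv2.resize(a,None,fx=3,fy=3,interpolation=2)[:570]; B=cv2.resize(b,None,fx=1.9,fy=1.9,interpolation=2)
B=cv2.copyMakeBorder(B,0,A.shape[0]-B.shape[0],0,0,0)
cv2.imwrite("pics/crop0.png",np.hstack([A,B]))
E
```

```text
262 283 [454.5  78.4   9.3] [ 14 103 252] [150 196 252]
298 286 [448.2  -3.2   8.9] [ 14 105 251] [148 195 251]
275 135 [795.9  53.5  12.8] [ 10  27 255] [228 237 255]
311 136 [795.1 -29.9  10. ] [ 13 105 249] [146 191 249]
279 203 [605.6  24.9 227.2] [  2 154 252] [100 108 252]
283 245 [539.6  30.3  33.3] [ 23  16 205] [192 202 205]
440 107 [ 862.6 -328.1   22. ] [ 99  11 165] [165 163 158]
284 283 [454.9  28.3  13.4] [ 13 104 243] [144 188 243]
330 180 [694.1 -74.9  -1.2] [ 14  83 202] [136 167 202]
270 260 [506.1  58.8  32.3] [ 16  22 198] [181 190 198]
```

View pics/crop0.png

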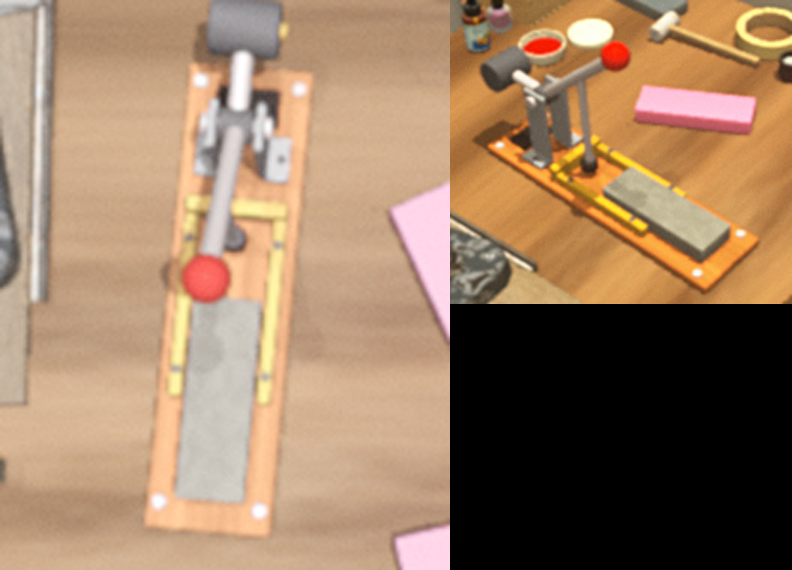

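Crop: the grey stone lies between the brass rails on the stand, the knob is at crop (206,278), and the stone's near edge is at crop y≈500. So the stone on the bed is the right one. Now I'll fit the pose by intersecting rays with planes.

```bash
cat >> h.py <<'E'
def ray(s,u,v,z):
    K=np.array(s["K"]); d=np.array(s["attitude"])@np.array([(u-K[0,2])/K[0,0],-(v-K[1,2])/K[1,1],-1])
    o=np.array(s["xyz"]); return o+d*(z-o[2])/d[2]
def circ(s,box,cond):
    pass
E
python3 - <<'E'
from h import *
s=pickle.load(open("top0.pkl","rb"))
f=lambda x,y,z: ray(s,210+(x+.5)/3-.5,110+(y+.5)/3-.5,z)
P=np.array([f(x,y,12) for x,y in [(145,524),(272,536),(314,72),(190,64)]])[:,:2]
L=np.array([[-200,48],[-200,-48],[160,-48],[160,48]])
Lc=L-L.mean(0);Pc=P-P.mean(0);a=np.arctan2((Lc[:,0]*Pc[:,1]-Lc[:,1]*Pc[:,0]).sum(),(Lc*Pc).sum())
R=np.array([[np.cos(a),-np.sin(a)],[np.sin(a),np.cos(a)]]);t=P.mean(0)-R@L.mean(0)
print("corners",P.round(1)); print("yaw",a,"t",t,"res",(L@R.T+t-P).round(1))
tf=lambda p:(R.T@(p[:2]-t)).round(1)
print("knob stand",tf(f(206,278,214)),f(206,278,214))
print("stone",[tf(f(x,y,34)) for x,y in [(190,298),(262,298),(243,502),(175,497)]])
print("stop near face-ish top z32",tf(f(236,216,32)),"rail near ends z26",tf(f(176,397,26)),tf(f(264,402,26)))
# depth checks of knob
w=cloud(s);hsv=cv2.cvtColor(s["color"],cv2.COLOR_BGR2HSV).astype(int)
for n in ("top","scene"):
    s2=pickle.load(open(n+"0.pkl","rb")); w=cloud(s2);b=s2["color"].astype(int)
    k=(b[...,2]>150)&(b[...,1]<.55*b[...,2])&(b[...,0]<.55*b[...,2])&(w[...,2]>180)&(w[...,2]<300)&(abs(w[...,0]-605)<60)
    v,u=np.nonzero(k); print(n,k.sum(),u.min(),u.max(),v.min(),v.max(),np.median(w[k],0)); 
    p=ray(s2,(u.min()+u.max())/2,(v.min()+v.max())/2,214); print(p,tf(p))
E
```

```text
corners [[451.5  87.1]
 [443.1  -8.6]
 [800.1 -37.6]
 [805.5  58.3]]
yaw -0.0804995219058151 t [644.98607315  23.17965122] res [[-2.   0. ]
 [-1.3  0. ]
 [ 0.5  0.1]
 [ 2.8 -0.2]]
knob stand [-36.4   1.1] [608.78153009  27.24918708 214.        ]
stone [array([-27.1,  28.4]), array([-22.4, -25.2]), array([-174.9,  -25. ]), array([-175.6,   25.4])]
stop near face-ish top z32 [38.1  0. ] rail near ends z26 [-101.4   32.6] [-99.3 -33.4]
top 193 271 286 195 210 [607.20076045  26.60693128 225.71823159]
[608.47094033  26.93494484 214.        ] [-36.7   0.8]
scene 173 279 294 212 227 [601.82327353  33.73008308 222.10905059]
[607.23399771  27.67947682 214.        ] [-38.    1.4]
```

Emit:
{"name": "apply_moves", "arguments": {
  "increments": [
    {"grip": -1, "linear": [0, 0, 0], "angular": [0, 0, 0.105]},
    {"grip": -1, "linear": [0, 0, 0], "angular": [0, 0, 0.105]},
    {"grip": -1, "linear": [0, 0, 0], "angular": [0, 0, 0.105]},
    {"grip": -1, "linear": [0, 0, 0], "angular": [0, 0, 0.105]},
    {"grip": -1, "linear": [0, 0, 0], "angular": [0, 0, 0.103]},
    {"grip": -1, "linear": [0, 0, 0], "angular": [0, 0, 0]}
  ],
  "force": 40
}}

```text
time: 0.6
position: [224.8, -474.2, 256.0]
tool_rot: [[0.996, -0.085, -0.0], [-0.085, -0.996, 0.001], [-0.0, -0.001, -1.0]]
wrist_force: [-0.0, 0.2, 0.0]
gripper_width: 0.147
```

```bash
cat > go.py <<'E'
import sys
from h import *
a=-0.0805; R=np.array([[np.cos(a),-np.sin(a),0],[np.sin(a),np.cos(a),0],[0,0,1]]); t=np.array([645,23.2,0])
s=r.get_state(); T=np.array(s["tool_rot"]); p=np.array(s["position"])
print("t",s["time"],"stand pos",(R.T@(p-t)).round(1),"F stand",(R.T@np.array(s["wrist_force"])).round(1),"yaw x",np.arctan2(T[1,0],T[0,0]).round(4),"zaxis",T[:,2].round(4),"grip",round(float(s["gripper_width"]),3))
if len(sys.argv)>3:
    g=np.array([float(x) for x in sys.argv[1:4]]); print("tool delta",(T.T@(t+R@g-p)).round(1))
E
python3 go.py -103 0 220
```

```text
t 0.6 stand pos [-378.8 -529.5  256. ] F stand [-0.   0.2  0. ] yaw x -0.0849 zaxis [-3.e-04  7.e-04 -1.e+00] grip 0.147
tool delta [ 273.5 -530.7   36.2]
```

Emit:
{"name": "apply_moves", "arguments": {
  "increments": [
    {"grip": -1, "linear": [17, -33, 0], "angular": [0, 0, 0]},
    {"grip": -1, "linear": [17, -33, 0], "angular": [0, 0, 0]},
    {"grip": -1, "linear": [17, -33, 0], "angular": [0, 0, 0]},
    {"grip": -1, "linear": [17, -33, 0], "angular": [0, 0, 0]},
    {"grip": -1, "linear": [17, -33, 0], "angular": [0, 0, 0]},
    {"grip": -1, "linear": [17, -33, 0], "angular": [0, 0, 0]},
    {"grip": -1, "linear": [17, -33, 0], "angular": [0, 0, 0]},
    {"grip": -1, "linear": [17, -33, 0], "angular": [0, 0, 0]}
  ]
}}

```text
time: 1.27
position: [382.1, -220.4, 256.3]
tool_rot: [[0.997, -0.076, 0.0], [-0.076, -0.997, 0.0], [0.0, -0.0, -1.0]]
wrist_force: [1.3, -0.6, 0.6]
gripper_width: -0.001
```

Emit:
{"name": "apply_moves", "arguments": {
  "increments": [
    {"grip": -1, "linear": [17, -33, 0], "angular": [0, 0, 0]},
    {"grip": -1, "linear": [17, -33, 0], "angular": [0, 0, 0]},
    {"grip": -1, "linear": [17, -33, 0], "angular": [0, 0, 0]},
    {"grip": -1, "linear": [17, -33, 0], "angular": [0, 0, 0]},
    {"grip": -1, "linear": [17, -33, 0], "angular": [0, 0, 0]},
    {"grip": -1, "linear": [17, -33, 0], "angular": [0, 0, 0]},
    {"grip": -1, "linear": [17, -33, 0], "angular": [0, 0, 0]},
    {"grip": -1, "linear": [0, 0, 0], "angular": [0, 0, 0]}
  ]
}}

```text
time: 1.93
position: [520.0, -19.1, 255.8]
tool_rot: [[0.999, -0.042, 0.001], [-0.042, -0.999, 0.018], [0.001, -0.018, -1.0]]
wrist_force: [-0.3, -1.0, 0.7]
gripper_width: 0.001
```

```bash
python3 go.py -103 0 220
```

```text
t 1.9333 stand pos [-121.2  -52.3  255.8] F stand [-0.2 -1.1  0.7] yaw x -0.0419 zaxis [ 0.0013  0.018  -0.9998] grip 0.001
tool delta [ 20.1 -50.9  36.7]
```

Emit:
{"name": "apply_moves", "arguments": {
  "increments": [
    {"grip": -1, "linear": [0, 0, 0], "angular": [0, 0, 0]},
    {"grip": -1, "linear": [0, 0, 0], "angular": [0, 0, 0]}
  ]
}}

```text
time: 2.1
position: [516.8, -22.3, 256.1]
tool_rot: [[0.999, -0.049, -0.001], [-0.049, -0.999, 0.016], [-0.001, -0.016, -1.0]]
wrist_force: [-0.5, -0.4, 0.5]
gripper_width: 0.001
```

```bash
python3 go.py -103 0 220
```

```text
t 2.1 stand pos [-124.1  -55.7  256.1] F stand [-0.5 -0.5  0.5] yaw x -0.0492 zaxis [-6.000e-04  1.630e-02 -9.999e-01] grip 0.001
tool delta [ 22.9 -54.4  36.9]
```

Emit:
{"name": "apply_moves", "arguments": {
  "increments": [
    {"grip": -1, "linear": [0, 0, 0], "angular": [-0.016, 0, 0.031]},
    {"grip": -1, "linear": [7, -18, 12], "angular": [0, 0, 0]},
    {"grip": -1, "linear": [7, -18, 12], "angular": [0, 0, 0]},
    {"grip": -1, "linear": [7, -18, 12], "angular": [0, 0, 0]},
    {"grip": -1, "linear": [0, 0, 0], "angular": [0, 0, 0]},
    {"grip": -1, "linear": [0, 0, 0], "angular": [0, 0, 0]}
  ]
}}

```text
time: 2.6
position: [539.1, -6.0, 220.0]
tool_rot: [[1.0, -0.026, -0.002], [-0.026, -0.999, 0.031], [-0.003, -0.031, -1.0]]
wrist_force: [0.1, -0.0, 0.5]
gripper_width: 0.003
```

```bash
python3 go.py -78 0 220
```

```text
t 2.6 stand pos [-103.2  -37.6  220. ] F stand [ 0.1 -0.   0.5] yaw x -0.0259 zaxis [-0.0025  0.0307 -0.9995] grip 0.003
tool delta [ 27.3 -36.1   1. ]
```

```bash
python3 -c "
from h import *
s=r.get_state();print(s['joint_pos'].round(3),s['dq'].round(3),s['joint_torque'].round(2))"
```

```text
[-0.027  0.279 -0.052  1.244  0.031  3.14 ] [-0.006 -0.02   0.013  0.017 -0.004  0.001] [  0.24 -55.1   33.53  -0.39   0.22  -0.  ]
```

Joint 6 has hit its limit at 3.14. I'll turn the tool half a turn the other way, which gives the same finger shape.

Emit:
{"name": "apply_moves", "arguments": {
  "increments": [
    {"grip": -1, "linear": [0, 0, 0], "angular": [0, 0, -0.12]},
    {"grip": -1, "linear": [0, 0, 0], "angular": [0, 0, -0.12]},
    {"grip": -1, "linear": [0, 0, 0], "angular": [0, 0, -0.12]},
    {"grip": -1, "linear": [0, 0, 0], "angular": [0, 0, -0.12]},
    {"grip": -1, "linear": [0, 0, 0], "angular": [0, 0, -0.12]},
    {"grip": -1, "linear": [0, 0, 0], "angular": [0, 0, -0.12]},
    {"grip": -1, "linear": [0, 0, 0], "angular": [0, 0, -0.12]},
    {"grip": -1, "linear": [0, 0, 0], "angular": [0, 0, -0.12]}
  ]
}}

```text
time: 3.27
position: [539.4, -6.4, 221.7]
tool_rot: [[0.59, 0.807, 0.0], [0.807, -0.59, 0.03], [0.025, -0.018, -1.0]]
wrist_force: [-0.0, 0.9, 0.5]
gripper_width: -0.001
```

Emit:
{"name": "apply_moves", "arguments": {
  "increments": [
    {"grip": -1, "linear": [0, 0, 0], "angular": [0, 0, -0.12]},
    {"grip": -1, "linear": [0, 0, 0], "angular": [0, 0, -0.12]},
    {"grip": -1, "linear": [0, 0, 0], "angular": [0, 0, -0.12]},
    {"grip": -1, "linear": [0, 0, 0], "angular": [0, 0, -0.12]},
    {"grip": -1, "linear": [0, 0, 0], "angular": [0, 0, -0.12]},
    {"grip": -1, "linear": [0, 0, 0], "angular": [0, 0, -0.12]},
    {"grip": -1, "linear": [0, 0, 0], "angular": [0, 0, -0.12]},
    {"grip": -1, "linear": [0, 0, 0], "angular": [0, 0, -0.12]}
  ]
}}

```text
time: 3.93
position: [539.4, -6.4, 221.7]
tool_rot: [[-0.323, 0.947, 0.001], [0.946, 0.322, 0.03], [0.029, 0.01, -1.0]]
wrist_force: [-0.8, 0.3, 0.4]
gripper_width: -0.004
```

Emit:
{"name": "apply_moves", "arguments": {
  "increments": [
    {"grip": -1, "linear": [0, 0, 0], "angular": [0, 0, -0.12]},
    {"grip": -1, "linear": [0, 0, 0], "angular": [0, 0, -0.12]},
    {"grip": -1, "linear": [0, 0, 0], "angular": [0, 0, -0.12]},
    {"grip": -1, "linear": [0, 0, 0], "angular": [0, 0, -0.12]},
    {"grip": -1, "linear": [0, 0, 0], "angular": [0, 0, -0.12]},
    {"grip": -1, "linear": [0, 0, 0], "angular": [0, 0, -0.12]},
    {"grip": -1, "linear": [0, 0, 0], "angular": [0, 0, -0.12]},
    {"grip": -1, "linear": [0, 0, 0], "angular": [0, 0, 0]}
  ]
}}

```text
time: 4.6
position: [539.4, -6.4, 221.7]
tool_rot: [[-0.92, 0.392, 0.0], [0.392, 0.92, 0.03], [0.012, 0.028, -1.0]]
wrist_force: [0.2, 0.1, 0.4]
gripper_width: -0.003
```

```bash
python3 go.py -103 0 220; python3 -c "
from h import *
s=r.get_state();print(s['joint_pos'].round(3),np.array(s['tool_rot']).round(3))"
```

```text
t 4.6 stand pos [-102.9  -38.   221.7] F stand [0.2 0.1 0.4] yaw x 2.739 zaxis [ 4.000e-04  3.040e-02 -9.995e-01] grip -0.003
tool delta [12.1 35.9  2.9]
[-0.028  0.277 -0.05   1.244  0.03   0.375] [[-0.92   0.392  0.   ]
 [ 0.392  0.92   0.03 ]
 [ 0.012  0.028 -1.   ]]
```

Emit:
{"name": "apply_moves", "arguments": {
  "increments": [
    {"grip": -1, "linear": [0, 0, 0], "angular": [0, 0, -0.107]},
    {"grip": -1, "linear": [0, 0, 0], "angular": [0, 0, -0.107]},
    {"grip": -1, "linear": [0, 0, 0], "angular": [0, 0, -0.107]},
    {"grip": -1, "linear": [0, 0, 0], "angular": [0.03, 0, 0]},
    {"grip": -1, "linear": [0, 20, 1], "angular": [0, 0, 0]},
    {"grip": -1, "linear": [0, 19, 1], "angular": [0, 0, 0]},
    {"grip": -1, "linear": [0, 0, 0], "angular": [0, 0, 0]},
    {"grip": -1, "linear": [0, 0, 0], "angular": [0, 0, 0]}
  ]
}}

```text
time: 5.27
position: [542.8, 33.1, 219.4]
tool_rot: [[-0.996, 0.089, -0.002], [0.089, 0.996, 0.001], [0.003, 0.0, -1.0]]
wrist_force: [0.2, 1.2, -0.2]
gripper_width: -0.0
```

```bash
python3 go.py -63 0 220
```

```text
t 5.2667 stand pos [-102.7    1.7  219.4] F stand [ 0.1  1.2 -0.2] yaw x 3.0528 zaxis [-2.5e-03  5.0e-04 -1.0e+00] grip -0.0
tool delta [-39.7  -1.3  -0.7]
```

Emit:
{"name": "apply_moves", "arguments": {
  "increments": [
    {"grip": -1, "linear": [-12, -1, 0], "angular": [0, 0, 0]},
    {"grip": -1, "linear": [-12, 0, 0], "angular": [0, 0, 0]},
    {"grip": -1, "linear": [-8, 0, 0], "angular": [0, 0, 0]},
    {"grip": -1, "linear": [-6, 0, 0], "angular": [0, 0, 0]},
    {"grip": -1, "linear": [-6, 0, -4], "angular": [0, 0, 0]},
    {"grip": -1, "linear": [-6, 0, -5], "angular": [0, 0, 0]},
    {"grip": -1, "linear": [-6, 0, -5], "angular": [0, 0, 0]},
    {"grip": -1, "linear": [-6, 0, -5], "angular": [0, 0, 0]}
  ]
}}

```text
time: 5.93
position: [603.9, 25.8, 238.6]
tool_rot: [[-0.996, 0.088, -0.004], [0.088, 0.996, 0.001], [0.004, 0.001, -1.0]]
wrist_force: [-2.6, 1.1, 1.5]
gripper_width: 0.002
```

```bash
python3 go.py -38 0 242; python3 - <<'E'
from h import *
s=snap("scene"); cv2.imwrite("pics/push1.png",cv2.resize(s["color"][100:340,150:470],None,fx=2,fy=2))
E
```

```text
t 5.9333 stand pos [-41.1  -0.7 238.6] F stand [-2.6  0.9  1.5] yaw x 3.0532 zaxis [-3.9e-03  9.0e-04 -1.0e+00] grip 0.002
tool delta [-3.1  0.7 -3.4]
```

View pics/push1.png

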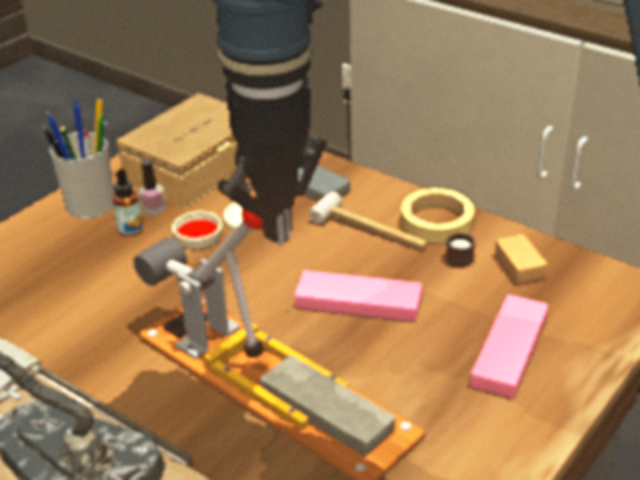

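The fingers are against the knob (px ~250,218) with 2.6 N, and the arm is starting to rise. Continuing along the arc.

Emit:
{"name": "apply_moves", "arguments": {
  "increments": [
    {"grip": -1, "linear": [-8, 0, -6], "angular": [0, 0, 0]},
    {"grip": -1, "linear": [-8, 0, -5], "angular": [0, 0, 0]},
    {"grip": -1, "linear": [-8, 0, -5], "angular": [0, 0, 0]},
    {"grip": -1, "linear": [-8, 0, -5], "angular": [0, 0, 0]},
    {"grip": -1, "linear": [-8, 0, -4], "angular": [0, 0, 0]},
    {"grip": -1, "linear": [-8, 0, -3], "angular": [0, 0, 0]},
    {"grip": -1, "linear": [-8, 0, -3], "angular": [0, 0, 0]},
    {"grip": -1, "linear": [-8, 0, -2], "angular": [0, 0, 0]}
  ]
}}

```text
time: 6.65
position: [668.7, 20.2, 271.1]
tool_rot: [[-0.996, 0.088, -0.003], [0.088, 0.996, 0.001], [0.003, 0.0, -1.0]]
wrist_force: [0.7, -0.9, -0.2]
gripper_width: 0.001
```

```bash
python3 go.py 57 0 276; python3 - <<'E'
from h import *
s=snap("scene"); cv2.imwrite("pics/push2.png",cv2.resize(s["color"][100:340,150:470],None,fx=2,fy=2))
E
```

```text
t 6.65 stand pos [ 23.8  -1.1 271.1] F stand [ 0.8 -0.8 -0.2] yaw x 3.0534 zaxis [-2.5e-03  6.0e-04 -1.0e+00] grip 0.001
tool delta [-33.2   1.4  -5. ]
```

View pics/push2.png

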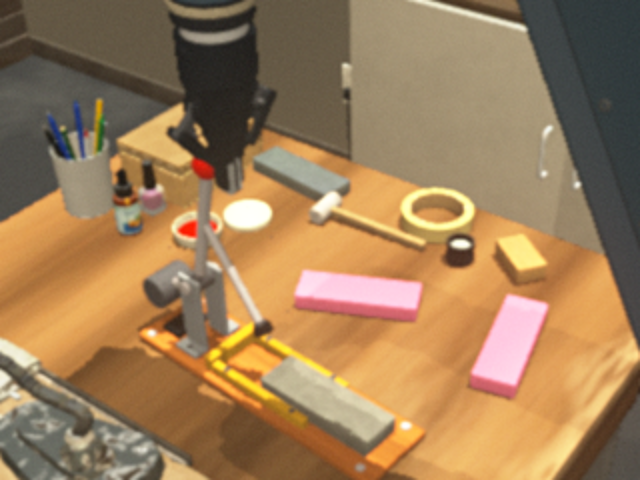

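The knob (204,168) is past balance and has left the fingers, with force near 0. I'll follow a little further, then back off.

Emit:
{"name": "apply_moves", "arguments": {
  "increments": [
    {"grip": -1, "linear": [-8, 0, -2], "angular": [0, 0, 0]},
    {"grip": -1, "linear": [-8, 0, -1], "angular": [0, 0, 0]},
    {"grip": -1, "linear": [-8, 0, 0], "angular": [0, 0, 0]},
    {"grip": -1, "linear": [0, 0, 0], "angular": [0, 0, 0]},
    {"grip": -1, "linear": [0, 0, 0], "angular": [0, 0, 0]},
    {"grip": -1, "linear": [20, 0, 0], "angular": [0, 0, 0]},
    {"grip": -1, "linear": [35, 0, 0], "angular": [0, 0, 0]},
    {"grip": -1, "linear": [40, 0, 0], "angular": [0, 0, 0]}
  ]
}}

```text
time: 7.37
position: [596.7, 26.6, 272.7]
tool_rot: [[-0.996, 0.088, -0.003], [0.088, 0.996, 0.001], [0.004, 0.0, -1.0]]
wrist_force: [0.2, -0.1, 1.2]
gripper_width: 0.001
```

Emit:
{"name": "apply_moves", "arguments": {
  "increments": [
    {"grip": -1, "linear": [40, 0, 0], "angular": [0, 0, 0]},
    {"grip": -1, "linear": [40, 0, 0], "angular": [0, 0, 0]},
    {"grip": -1, "linear": [40, 0, 0], "angular": [0, 0, 0]},
    {"grip": -1, "linear": [40, 0, 0], "angular": [0, 0, 0]},
    {"grip": -1, "linear": [12, 0, 0], "angular": [0, 0, 0]},
    {"grip": -1, "linear": [0, 0, 0], "angular": [0, 0, 0]},
    {"grip": -1, "linear": [0, 0, 0], "angular": [0, 0, 0]}
  ]
}}

```text
time: 7.95
position: [426.3, 41.8, 275.3]
tool_rot: [[-0.996, 0.087, -0.0], [0.087, 0.996, 0.001], [0.0, 0.001, -1.0]]
wrist_force: [0.9, -0.5, -0.1]
gripper_width: 0.0
```

```bash
python3 go.py -215 0 45; python3 - <<'E'
from h import *
s=snap("scene"); cv2.imwrite("pics/up.png",cv2.resize(s["color"][100:340,150:470],None,fx=2,fy=2))
w=cloud(s);b=s["color"].astype(int)
k=(b[...,2]>150)&(b[...,1]<.55*b[...,2])&(b[...,0]<.55*b[...,2])&(w[...,2]>180)
print(k.sum(),np.median(w[k],0))
E
```

```text
t 7.95 stand pos [-219.5    0.9  275.3] F stand [ 0.9 -0.4 -0.1] yaw x 3.0546 zaxis [-2.e-04  9.e-04 -1.e+00] grip 0.0
tool delta [ -4.6  -1.1 230.3]
138 [767.48680151  19.47855491 273.45673685]
```

View pics/up.png

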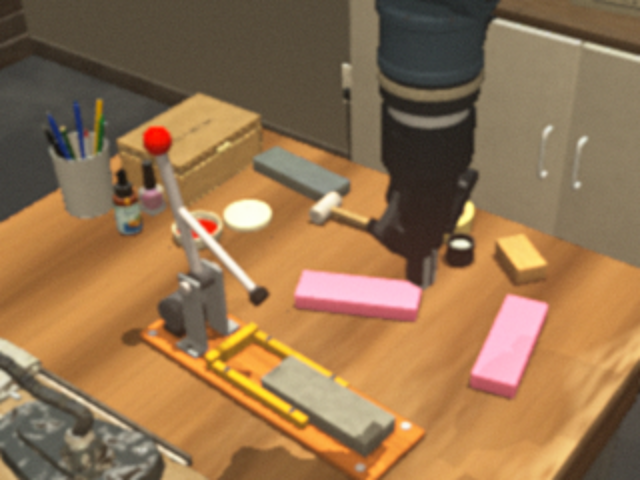

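The hold-down arm stays raised at its stop: knob at (157,140) in the picture, stand x ≈ 125–131. Now down behind the stone.

Emit:
{"name": "apply_moves", "arguments": {
  "increments": [
    {"grip": -1, "linear": [0, -1, 30], "angular": [0, 0, -0.007]},
    {"grip": -1, "linear": [0, 0, 36], "angular": [0, 0, 0]},
    {"grip": -1, "linear": [0, 0, 36], "angular": [0, 0, 0]},
    {"grip": -1, "linear": [0, 0, 36], "angular": [0, 0, 0]},
    {"grip": -1, "linear": [0, 0, 36], "angular": [0, 0, 0]},
    {"grip": -1, "linear": [0, 0, 25], "angular": [0, 0, 0]},
    {"grip": -1, "linear": [0, 0, 0], "angular": [0, 0, 0]},
    {"grip": -1, "linear": [0, 0, 0], "angular": [0, 0, 0]}
  ]
}}

```text
time: 8.67
position: [425.9, 40.7, 74.7]
tool_rot: [[-0.997, 0.08, -0.006], [0.08, 0.997, 0.0], [0.006, -0.0, -1.0]]
wrist_force: [-0.9, -0.4, 0.1]
gripper_width: -0.0
```

```bash
python3 go.py -195 0 46; python3 - <<'E'
from h import *
s=snap("scene"); cv2.imwrite("pics/down.png",cv2.resize(s["color"][180:360,200:440],None,fx=3,fy=3))
E
```

```text
t 8.6667 stand pos [-2.198e+02 -1.000e-01  7.470e+01] F stand [-0.9 -0.5  0.1] yaw x 3.0611 zaxis [-5.7e-03  4.0e-04 -1.0e+00] grip -0.0
tool delta [-24.9   0.1  28.5]
```

View pics/down.png

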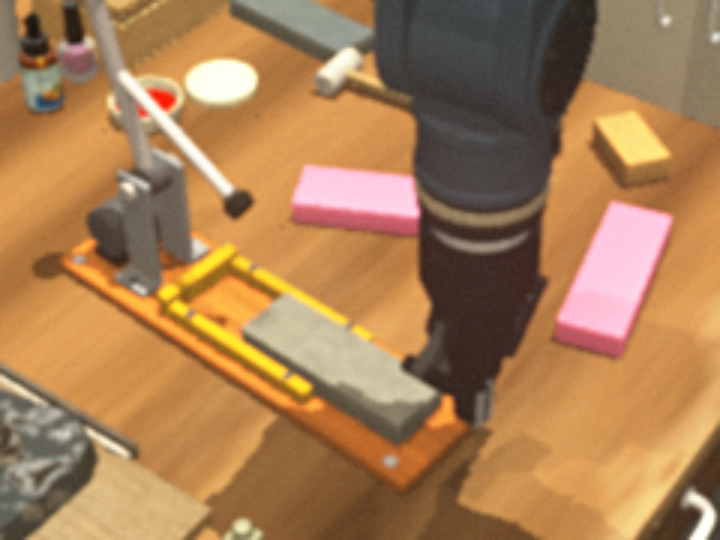

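The finger (480,410 in the crop) stands behind the stone's near end, over the base edge. Lowering to mid-stone height and pushing.

Emit:
{"name": "apply_moves", "arguments": {
  "increments": [
    {"grip": -1, "linear": [0, 0, 15], "angular": [0, 0, 0]},
    {"grip": -1, "linear": [0, 0, 14], "angular": [0, 0, 0]},
    {"grip": -1, "linear": [0, 0, 0], "angular": [0, 0, 0]},
    {"grip": -1, "linear": [-10, 0, 0], "angular": [0, 0, 0]},
    {"grip": -1, "linear": [-10, 0, 0], "angular": [0, 0, 0]},
    {"grip": -1, "linear": [-6, 0, 0], "angular": [0, 0, 0]},
    {"grip": -1, "linear": [-6, 0, 0], "angular": [0, 0, 0]},
    {"grip": -1, "linear": [-6, 0, 0], "angular": [0, 0, 0]}
  ]
}}

```text
time: 9.38
position: [463.8, 37.8, 46.9]
tool_rot: [[-0.997, 0.08, -0.003], [0.08, 0.997, 0.001], [0.003, 0.001, -1.0]]
wrist_force: [-5.5, 0.3, 3.0]
gripper_width: 0.003
```

```bash
python3 go.py -135 0 46
```

```text
t 9.3833 stand pos [-181.8    0.    46.9] F stand [-5.6 -0.1  3. ] yaw x 3.0613 zaxis [-0.0034  0.001  -1.    ] grip 0.003
tool delta [-46.8  -0.    0.7]
```

Emit:
{"name": "apply_moves", "arguments": {
  "increments": [
    {"grip": -1, "linear": [-6, 0, 0], "angular": [0, 0, 0]},
    {"grip": -1, "linear": [-6, 0, 0], "angular": [0, 0, 0]},
    {"grip": -1, "linear": [-6, 0, 0], "angular": [0, 0, 0]},
    {"grip": -1, "linear": [-6, 0, 0], "angular": [0, 0, 0]},
    {"grip": -1, "linear": [-6, 0, 0], "angular": [0, 0, 0]},
    {"grip": -1, "linear": [-6, 0, 0], "angular": [0, 0, 0]},
    {"grip": -1, "linear": [-6, 0, 0], "angular": [0, 0, 0]},
    {"grip": -1, "linear": [-3, 0, 0], "angular": [0, 0, 0]}
  ]
}}

```text
time: 10.05
position: [509.7, 34.2, 46.4]
tool_rot: [[-0.997, 0.08, -0.001], [0.08, 0.997, 0.001], [0.001, 0.001, -1.0]]
wrist_force: [-2.8, 0.4, 2.3]
gripper_width: -0.001
```

```bash
python3 go.py -123 0 46
```

```text
t 10.05 stand pos [-1.357e+02  1.000e-01  4.640e+01] F stand [-2.8  0.1  2.3] yaw x 3.0614 zaxis [-1.4e-03  8.0e-04 -1.0e+00] grip -0.001
tool delta [-12.7  -0.1   0.3]
```

Now slowly, watching for the force rise at the end stop.

Emit:
{"name": "apply_moves", "arguments": {
  "increments": [
    {"grip": -1, "linear": [-2, 0, 0], "angular": [0, 0, 0]},
    {"grip": -1, "linear": [-2, 0, 0], "angular": [0, 0, 0]},
    {"grip": -1, "linear": [-2, 0, 0], "angular": [0, 0, 0]},
    {"grip": -1, "linear": [-2, 0, 0], "angular": [0, 0, 0]}
  ]
}}

```text
time: 10.38
position: [516.5, 33.6, 46.3]
tool_rot: [[-0.997, 0.08, -0.002], [0.08, 0.997, 0.001], [0.002, 0.001, -1.0]]
wrist_force: [-3.2, 0.5, 0.3]
gripper_width: 0.001
```

Emit:
{"name": "apply_moves", "arguments": {
  "increments": [
    {"grip": -1, "linear": [-1, 0, 0], "angular": [0, 0, 0]},
    {"grip": -1, "linear": [-1, 0, 0], "angular": [0, 0, 0]},
    {"grip": -1, "linear": [-1, 0, 0], "angular": [0, 0, 0]}
  ]
}}

```text
time: 10.63
position: [519.4, 33.4, 46.3]
tool_rot: [[-0.997, 0.08, -0.003], [0.08, 0.997, 0.001], [0.003, 0.001, -1.0]]
wrist_force: [-3.0, 0.6, 0.3]
gripper_width: -0.003
```

```bash
python3 go.py -123 0 46
```

```text
t 10.6333 stand pos [-1.26e+02  1.00e-01  4.63e+01] F stand [-3.1  0.4  0.3] yaw x 3.0615 zaxis [-2.6e-03  8.0e-04 -1.0e+00] grip -0.003
tool delta [-3.  -0.1  0.3]
```

Emit:
{"name": "apply_moves", "arguments": {
  "increments": [
    {"grip": -1, "linear": [-1, 0, 0], "angular": [0, 0, 0]},
    {"grip": -1, "linear": [-1, 0, 0], "angular": [0, 0, 0]}
  ]
}}

```text
time: 10.8
position: [521.5, 33.2, 46.3]
tool_rot: [[-0.997, 0.08, -0.002], [0.08, 0.997, 0.001], [0.002, 0.001, -1.0]]
wrist_force: [-2.7, 0.1, -0.6]
gripper_width: 0.004
```

Emit:
{"name": "apply_moves", "arguments": {
  "increments": [
    {"grip": -1, "linear": [-1, 0, 0], "angular": [0, 0, 0]},
    {"grip": -1, "linear": [-1, 0, 0], "angular": [0, 0, 0]}
  ]
}}

```text
time: 10.97
position: [521.6, 33.2, 46.2]
tool_rot: [[-0.997, 0.08, -0.006], [0.08, 0.997, 0.001], [0.006, 0.001, -1.0]]
wrist_force: [-12.4, 1.8, 10.0]
gripper_width: -0.001
```

```bash
python3 go.py -123 0 46
```

```text
t 10.9667 stand pos [-123.8    0.    46.2] F stand [-12.5   0.8  10. ] yaw x 3.0615 zaxis [-0.0058  0.0011 -1.    ] grip -0.001
tool delta [-0.8 -0.   0.2]
```

It stopped where predicted with the force rising, so it is against the end stop. One more small press, then retreat straight back and up.

Emit:
{"name": "apply_moves", "arguments": {
  "increments": [
    {"grip": -1, "linear": [-1, 0, 0], "angular": [0, 0, 0]},
    {"grip": -1, "linear": [0, 0, 0], "angular": [0, 0, 0]}
  ]
}}

```text
time: 11.13
position: [521.7, 33.2, 46.1]
tool_rot: [[-0.997, 0.08, -0.007], [0.08, 0.997, 0.001], [0.008, 0.001, -1.0]]
wrist_force: [-12.8, 1.2, 8.9]
gripper_width: 0.001
```

Emit:
{"name": "apply_moves", "arguments": {
  "increments": [
    {"grip": -1, "linear": [3, 0, 0], "angular": [0, 0, 0]},
    {"grip": -1, "linear": [12, 0, 0], "angular": [0, 0, 0]},
    {"grip": -1, "linear": [30, 0, 0], "angular": [0, 0, 0]},
    {"grip": -1, "linear": [30, 0, 0], "angular": [0, 0, 0]},
    {"grip": -1, "linear": [30, 0, -20], "angular": [0, 0, 0]},
    {"grip": -1, "linear": [20, 0, -35], "angular": [0, 0, 0]},
    {"grip": -1, "linear": [10, 0, -38], "angular": [0, 0, 0]},
    {"grip": -1, "linear": [0, 0, 0], "angular": [0, 0, 0]}
  ]
}}

```text
time: 11.8
position: [391.4, 44.1, 145.3]
tool_rot: [[-0.997, 0.08, 0.006], [0.08, 0.997, 0.002], [-0.006, 0.002, -1.0]]
wrist_force: [0.9, 0.7, 0.4]
gripper_width: 0.0
```

```bash
python3 go.py; python3 - <<'E'
from h import *
a=[]
for n,(y0,y1,x0,x1) in {"scene":(150,330,180,420),"top":(100,280,200,440)}.items():
    s=snap(n); pickle.dump(s,open(n+"1.pkl","wb")); a.append(cv2.resize(s["color"][y0:y1,x0:x1],None,fx=3.2,fy=3.2,interpolation=2)[:, :])
cv2.imwrite("pics/end.png",cv2.resize(np.vstack(a),(560,int(560*2*180/240)))[:, :] if 0 else cv2.resize(np.hstack(a),(800,300)))
cv2.imwrite("pics/endtop.png",a[1][:600,:800])
E
```

```text
t 11.8 stand pos [-254.5    0.4  145.3] F stand [0.9 0.8 0.4] yaw x 3.0617 zaxis [ 0.0061  0.0016 -1.    ] grip 0.0
```

View pics/endtop.png

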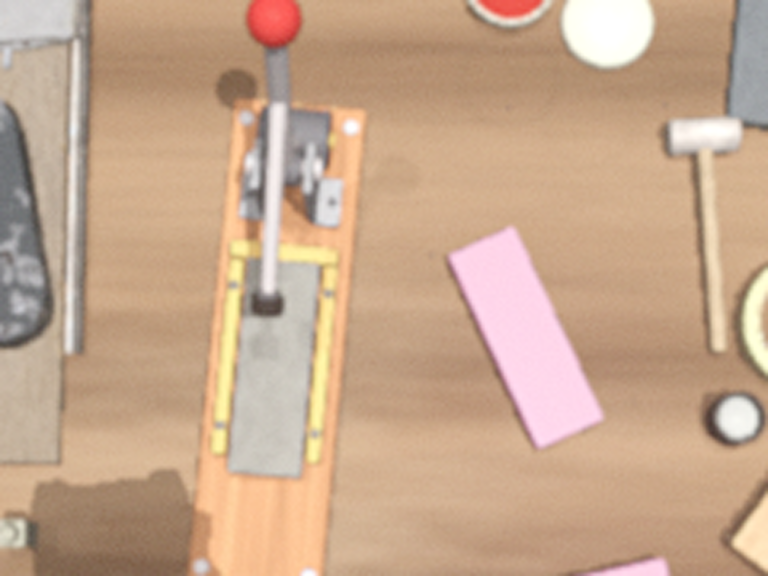

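View pics/end.png

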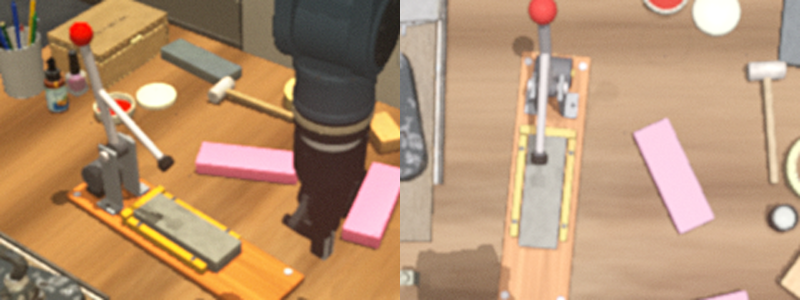

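```bash
python3 - <<'E'
from h import *
s=pickle.load(open("top1.pkl","rb")); a=-0.0805; R=np.array([[np.cos(a),-np.sin(a)],[np.sin(a),np.cos(a)]]); t=np.array([645,23.2])
# sub-pixel edges of the stone's long sides and near end from local gradient, in rectified stand view at z=34
g=np.mgrid[-150:60:0.5,-40:40:0.5]; P=np.stack([g[0],g[1]],-1)@R.T+t
W=np.dstack([P,np.full(P.shape[:2],34.)]); c=(W-s["xyz"])@np.array(s["attitude"]); K=s["K"]
u=(c[...,0]/-c[...,2]*K[0,0]+K[0,2]).astype(np.float32); v=(-c[...,1]/-c[...,2]*K[1,1]+K[1,2]).astype(np.float32)
I=cv2.cvtColor(cv2.remap(s["color"],u,v,cv2.INTER_CUBIC),cv2.COLOR_BGR2HSV)[...,1].astype(float); I=cv2.GaussianBlur(I,(0,0),2)
def edge(line,x0,lo,hi): # strongest change
    d=abs(np.gradient(line)); i=np.arange(len(d)); x=x0+.5*i; d[(x<lo)|(x>hi)]=0; j=d.argmax(); k=slice(max(j-4,0),j+5); return (x[k]*d[k]).sum()/d[k].sum()
for y in (-18,-12,-6,0,6,12,18): 
    col=I[:,int((y+40)*2)]; print(y,"near",round(edge(col,-150,-125,-100),1),"far",round(edge(col,-150,25,48),1))
for x in (-110,-90,-70,-40): row=I[int((x+150)*2)]; print(x,"sides",round(edge(row,-40,-34,-15),1),round(edge(row,-40,15,34),1))
E
```

```text
-18 near -112.5 far 38.9
-12 near -112.6 far 38.9
-6 near -112.6 far 38.6
0 near -112.6 far 38.5
6 near -112.6 far 39.0
12 near -112.5 far 44.1
18 near -112.5 far 38.6
-110 sides -25.4 25.6
-90 sides -25.9 26.0
-70 sides -25.9 25.9
-40 sides -25.9 25.9
```

The stone is square. Its near end is at stand x −112.5 and its far edge meets the stop. Handing in.

```bash
python3 -c "
from h import *
print(r.close_job())"
```

```text
the job is handed in; nothing more can be done
None
```

The honing stand is ready and the job is handed in, at about 12 s of the 51 s allowed.

- **Hold-down arm:** I pushed it up by the red knob with the shut fingertips, using about 3 N. It went past balance and stayed at its stop by itself; the last pictures still show it raised.
- **Whetstone:** I then pushed it about 63 mm along the bed. It stopped with the force rising from 3 N to about 12.5 N. Its near end measures stand x −112.5 mm (−112 is fully home). It lies square between the rails, with no gap at the stop in the last top view.
- **Robot:** The gripper is clear of everything, and the wrist force reads about 1 N, which is noise.
- **Bystanders:** The path stayed clear of the other things on the table. Those visible in the last pictures look undisturbed, but I did not measure them again.

**Not as planned:** Joint 6 ran into its end of travel during the approach, before touching anything. I turned the tool half a turn the other way and carried on. In the final check, one reading of the stone's far edge (44.1 mm) was off from the other six (38.5–39.0 mm). I think it picked up the brass stop or the raised foot instead of the stone.

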